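# Wind down the grinder's stabilizer leg

### The arm

A 7-joint arm with a two-finger parallel gripper is mounted at the origin on the work surface. World frame = base frame: x ahead of the robot, y to its left, z up, the work surface at z = 0. Lengths are in mm, angles in rad, forces in N, time in s.
With the tool pointing down it reaches from about 425 to 950 mm from the base axis. Payload 16.7 kg.
Tool frame: the origin (TCP) lies between the finger pads; the fingertips stand 11 mm ahead of it and the grasp point (between the pads) lies 8 mm behind it; x points along the fingers, z is the direction in which the jaws open and shut, and the axes are right-handed (so a half turn about x gives the same grasp; the last joint's range is limited). The gripper opens to 94 mm and grips with 3 to 60 N. Pads are 16 mm wide; open, the fingers measure 119 mm over their backs; the gripper's body (75 mm by 177 mm) begins 78 mm behind the grasp point.
Start: joints at [0.957, 0.426, 0.074, 1.606, -0.034, 1.111, -0.067], TCP at [302.529, -603.367, 216.467] pointing down, gripper open.
Joint ranges: [-2.85, 2.85], [-0.5, 2.14], [-1.23, 1.37], [0.21, 2.46], [-1.02, 4.16], [0.16, 2.05], [-2.73, 2.73]. Speed limits (rad/s): [1.89, 1.89, 2.39, 2.39, 3.01, 3.01, 3.01].

### API

Orientations are given as a rotation vector (axis times angle).
In Python, from cell import manip, eyes gives the robot as it stands.
- The arm moves only by the tool move_arm, never from a script. Its argument "moves" is one flat list of numbers, 7 for each row, row after row: the shift along the tool's x, y, z in units of 75 mm (1.0 is 75 mm), then the turn, a rotation vector about the tool's x, y, z in units of 90 degrees (1.0 is 90 degrees), then the opening, from 0 (shut) to 1 (fully open). A call has 1 to 20 rows; each row shifts and turns the commanded pose from where the row before left it, along the tool's axes as they then stand; what a row does not reach is not made up. A row lasts 1/8 s, in which the tool goes at most 62.5 mm and 10.7 degrees, less where a joint would pass 70% of its speed; a pose out of reach is approached as far as the arm can. A call with a number of a shift or a turn outside -1 to 1 is refused whole. A call with a gripper value outside its range is refused whole. The fingers move at their own pace and stop on an object; the grip force is fixed at half the most. Time passes only in rows, so rows that do not move let the fingers close. It gives the time, the measured TCP pose, the force and the opening at its end, in the units of the state.
- manip.read_state(): the state, without advancing time (a new reading comes with each control period).
- eyes.capture(name): name is "scene" or "top" or "wrist"; returns a dict with "pixels" (420x560x3 uint8, red, green, blue), "intrinsics" (3x3 intrinsics, pixels), "k1" (the pictures are not rectified: a ray, as slopes to the right and down, at radius r is drawn at 1 + k1 r^2 times it, then the intrinsics apply), "position" and "attitude" of the camera in the world. Camera axes: x right, y up, looking along -z (the intrinsics and any distortion apply to the point x, -y, -z); pixel columns grow to the right and rows downward; lengths in mm; the calibration is good to about 2 mm. A picture is of the moment at which its call begins. There is no depth.
- manip.job_done(): hands the job in, once; it reports no verdict.
The state is a dict: "clock": time; "joint_positions": joint angles; "qvel": joint speeds; "tau": joint torques, N m; "tool_pos": TCP position; "orientation": TCP orientation; "contact_force": force on the tool from outside, world axes, zero at the start; "torque": the same for the moment, N m; "width": opening from 0.0 (shut) to 1.0 (fully open).
Only numpy, scipy, OpenCV 4.12 (cv2) and the standard library are available. Lean on these libraries where they do the work, as an engineer would, in place of code of your own. Each camera call takes 0.05 s, during which the arm holds its last target.

### The job

The bench grinder rocks because one of its two jack legs is still up off the bench. Take that leg's crank knob and wind it clockwise (seen from above) until the rubber foot is down on the bench and the crank has clearly gone stiff, stop there without forcing it further, and let go. Leave the other leg, which is already down, as it is.

Things in the scene. Friction and masses are not known exactly. Their poses are not given: they have to be found in the camera images.
- raised_knob (a point): Grip point on the crank knob of the leg to wind: a black upright sleeve, 24-26 mm thick, 54 mm tall, that spins freely on its pin, so hold it at one tool yaw and carry it round. On the sleeve's axis, 23 mm below its top, 217 mm above the bench, 35 mm above the flat crank arm. Moves on a level 60 mm radius circle about raised_axis; may start anywhere on it.
- raised_axis (a point): On that leg's vertical crank axis, at knob height. Clockwise from above lowers the foot 5 mm per rad; touching is 2.5-5 rad away. Moving it takes about 6 N at the knob along its path; past touching, about 12 N per rad more. Self-locking: let go, it stays, or backs off to about 0.45 rad past touching. Grinder, hubs and arms stay under 190 mm; only the two knobs rise higher, to 240 mm.
- raised_sole (a point): Foot of that leg, on the crank axis: 22 mm below its steel foot plate, where the unsquashed rubber pad (68 mm across) ends; under a grey tube with a 52 mm square gearbox, at the left or right end of the grinder's bedplate. Its height is the gap left: 12-25 mm at the start, 0 at touching, negative while the rubber is squashed. 0.5 to 4 mm of squash is good; more than 7 mm is forcing it.
- lowered_knob (a point): The same grip point on the other, identical leg, 440 mm away at the other end of the bedplate, whose foot is already pressed on the bench. Not to be moved.

How it is judged (in metres and radians):
At the end, for the whole second after the job is handed in: The raised leg's rubber foot stands pressed on the bench (its sole squashed by at least 0.5 mm, that is at least 0.1 rad of crank past touching), with the crank let go (height (world z) of raised_sole below -0.0005 m).
It fails at once if the crank is forced: the foot driven more than 7 mm (1.4 rad of crank) past touching (height (world z) of raised_sole below -0.007 m).
It fails at once if the crank of the other leg is moved by more than 15 mm at its knob (distance of lowered_knob from where it was at the start of the episode above 0.015 m).
It also fails if it takes over 48 s, if anything falls off the work surface, if the arm or the gripper's body presses on something with over 40 N, if the wrist force passes 120 N, or if a joint passes its speed limit or range.

## Working session

There is one attempt and no reset: what is moved stays moved. The work goes in short steps, Python scripts to look and compute and a tool call to move; the robot and the scene stay as the last step left them, time stands still between calls to the robot, and variables do not carry over. Pictures are saved under pics/ and viewed, and the job is handed in when it is done.

Besides the shell and the picture viewer there is one more tool, called after "Request:" as name(argument=value, ...), one argument or row to a line, values as JSON. move_arm: Moves the arm, as the interface text tells. Shifts and turns lie within -1 to 1; 1 stands for 75 mm of shift or 90 degrees of turn. Its arguments: {"type":"object","properties":{"moves":{"type":"array"}},"required":["moves"]}

```bash
mkdir -p pics; ls
cat > h.py <<'E'
from cell import manip, eyes
import numpy as np, cv2
from scipy.spatial.transform import Rotation as R
def snap(n,f):
    c=eyes.capture(n); cv2.imwrite('pics/'+f+'.png',c['pixels'][:,:,::-1]); np.save('pics/'+f+'.npy',c,allow_pickle=True); return c
def load(f): return np.load('pics/'+f+'.npy',allow_pickle=True).item()
def att(c):
    a=np.array(c['attitude'],float); return a if a.shape==(3,3) else R.from_rotvec(a).as_matrix()
def ray(c,u,v):
    K=np.array(c['intrinsics']);k=c['k1']
    d=np.array([(u-K[0,2])/K[0,0],(v-K[1,2])/K[1,1]]);s=d.copy()
    for _ in range(30): s=d/(1+k*(s@s))
    w=att(c)@np.array([s[0],-s[1],-1.]); return np.array(c['position']),w
def onz(c,u,v,z):
    p,w=ray(c,u,v); return p+w*(z-p[2])/w[2]
def proj(c,P):
    q=att(c).T@(np.array(P,float)-np.array(c['position']));s=np.array([q[0],-q[1]])/-q[2]
    s=s*(1+c['k1']*(s@s));K=np.array(c['intrinsics']);return K[0,0]*s[0]+K[0,2],K[1,1]*s[1]+K[1,2]
def tri(*o):
    A=np.zeros((3,3));b=np.zeros(3)
    for c,u,v in o:
        p,w=ray(c,u,v);w=w/np.linalg.norm(w);M=np.eye(3)-np.outer(w,w);A+=M;b+=M@p
    return np.linalg.solve(A,b)
E
python3 - <<'E'
from h import *
for n in ['scene','top','wrist']:
    c=snap(n,n+'0'); print(n,c['position'],c['attitude'],c['k1'],c['intrinsics'])
s=manip.read_state();print(s);print(R.from_rotvec(s['orientation']).as_matrix().round(3))
E
```

```text
pics
scene [1235.44500136 -273.81209002  753.91201204] [0.76806604 0.48755199 1.09951608] -0.05959752018743346 [[464.90566142   0.         285.36725385]
 [  0.         464.90566142 206.37981863]
 [  0.           0.           1.        ]]
top [ 5.29391042e+02 -2.65812591e-01  1.00671859e+03] [ 0.09455288 -0.0583556  -1.56677763] -0.09464541743240798 [[454.05068476   0.         280.67585983]
 [  0.         454.05068476 211.60072001]
 [  0.           0.           1.        ]]
wrist [ 361.13603744 -573.517624    384.6972869 ] [-0.20521398  0.12846248 -1.10076806] -0.013521160048253758 [[315.21609508   0.         285.86050926]
 [  0.         315.21609508 210.91526343]
 [  0.           0.           1.        ]]
{'clock': 0.15, 'joint_positions': array([ 0.95649494,  0.4265899 ,  0.07384401,  1.60642157, -0.03410532,
        1.11078523, -0.06711667]), 'qvel': array([ 1.78949299e-04,  3.67136752e-05, -3.93747618e-04, -5.76904832e-04,
        4.94220021e-04, -1.95700796e-05, -1.31138869e-03]), 'tau': array([ 3.19801409e-03, -9.36285353e+01,  3.66902456e+00, -4.54423928e+01,
       -4.87654691e-02,  1.80838007e-02,  1.57888276e-04]), 'tool_pos': array([ 302.41790325, -603.1206381 ,  215.95202338]), 'orientation': array([ 0.86089435,  1.39477276, -0.86015194]), 'contact_force': array([-0.15648011, -0.72683301, -0.8095254 ]), 'torque': array([ 0.01324378, -0.02126151,  0.0062794 ]), 'width': 0.9997122100894047}
[[-0.     0.894  0.448]
 [ 0.001  0.448 -0.894]
 [-1.    -0.    -0.001]]
```

View pics/scene0.png

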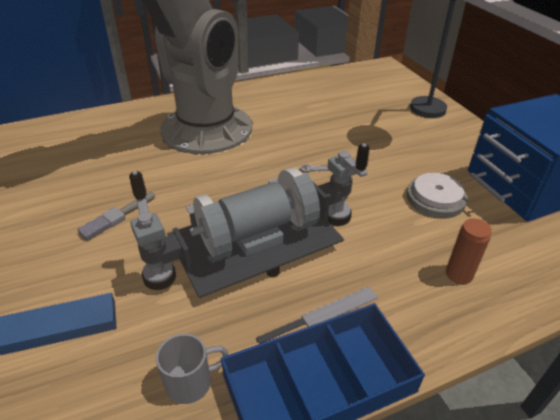

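View pics/top0.png

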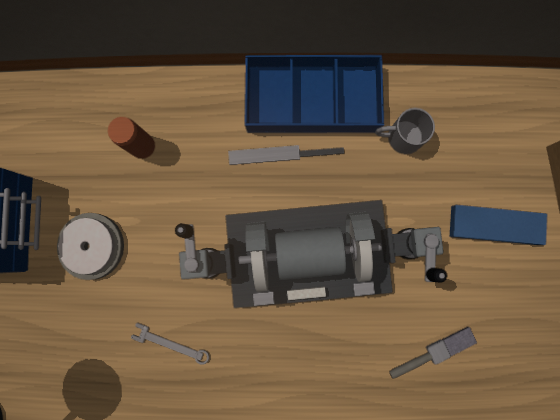

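View pics/wrist0.png

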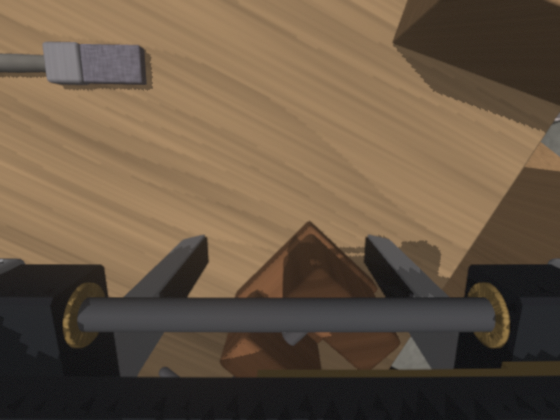

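Run:
```python
from h import *
a=cv2.imread('pics/top0.png');b=cv2.imread('pics/scene0.png')
f=lambda im,x,y,w,h:cv2.resize(im[y:y+h,x:x+w],(400,300),interpolation=cv2.INTER_CUBIC)
g=np.vstack([np.hstack([f(a,160,205,100,75),f(a,375,205,100,75)]),np.hstack([f(b,290,130,120,90),f(b,80,160,160,120)+0])])
cv2.imwrite('pics/z0.png',cv2.convertScaleAbs(g,alpha=1.6,beta=15))
```

```text
(no output)
```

View pics/z0.png

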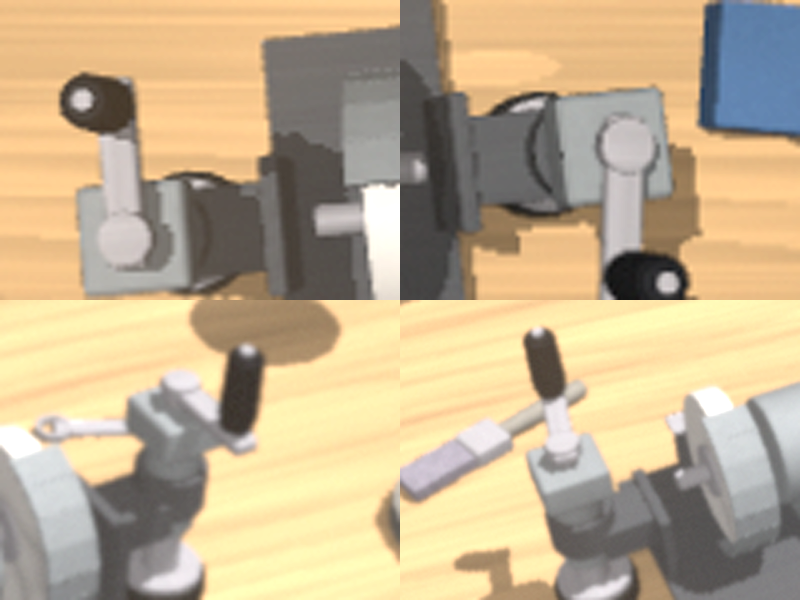

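Run:
```python
from h import *
t=load('top0');s=load('scene0')
L=dict(kn=(180.5,230),hub=(191,265.5),sk=(290+247*.3,130+52*.3)); Rr=dict(kn=(441.3,275.8),hub=(431.8,241.3),sk=(80+540*.4,160+(332-300)*.4))
b=cv2.imread('pics/scene0.png')
for n,d in (('L',L),('R',Rr)):
    if n=='R': d['sk']=(80+(540-400)*.4,160+(335-300)*.4)
    else: d['sk']=(290+247*.3,130+(350-300)*.3)
    k=onz(t,*d['kn'],240); 
    print(n,'knob',k,'tri',tri((t,*d['kn']),(s,*d['sk'])))
    for z in (182,186,190):
        h=onz(t,*d['hub'],z); print('  hub',z,h,'r',np.hypot(*(k-h)[:2]))
    h=onz(t,*d['hub'],186)
    for z in (0,12,22,44):
        th=np.linspace(0,2*np.pi,73)
        print(n,z,np.round(proj(s,[h[0],h[1],z]),1))
    im=cv2.resize(b,None,fx=5,fy=5,interpolation=cv2.INTER_CUBIC);im=cv2.convertScaleAbs(im,alpha=1.6,beta=20)
    for z,c in ((0,(0,0,255)),(12,(0,255,0)),(22,(255,0,0))):
        pts=np.array([proj(s,[h[0]+34*np.cos(q),h[1]+34*np.sin(q),z]) for q in th])
        cv2.polylines(im,[((pts+.5)*5-.5).astype(int)],True,c,1)
    u,v=proj(s,[h[0],h[1],10]);u=int(u*5);v=int(v*5)
    cv2.imwrite('pics/foot'+n+'.png',im[v-200:v+200,u-200:u+200])
cv2.imwrite('pics/foot.png',np.hstack([cv2.imread('pics/footL.png'),cv2.imread('pics/footR.png')]))
```

```text
L knob [572.47339298 188.51681835 240.        ] tri [572.90593515 189.43378368 239.99294658]
  hub 182 [511.04606351 181.97108328 182.        ] r 61.77510383716632
  hub 186 [511.13503921 181.08720896 186.        ] r 61.78667121511454
  hub 190 [511.2240149  180.20333465 190.        ] r 61.81100489846336
L 0 [335.4 215.7]
L 12 [335.9 212. ]
L 22 [336.2 208.9]
L 44 [337.  201.9]
R knob [ 496.06235727 -253.38824245  240.        ] tri [ 496.38898842 -252.60155025  236.96442766]
  hub 182 [ 556.04096956 -256.43311247  182.        ] r 60.05585038802696
  hub 186 [ 555.9117137 -255.1906654  186.       ] r 59.87649115970671
  hub 190 [ 555.78245784 -253.94821833  190.        ] r 59.72272586674712
R 0 [160.4 280.8]
R 12 [159.5 277.1]
R 22 [158.7 273.9]
R 44 [156.9 266.7]
```

View pics/foot.png

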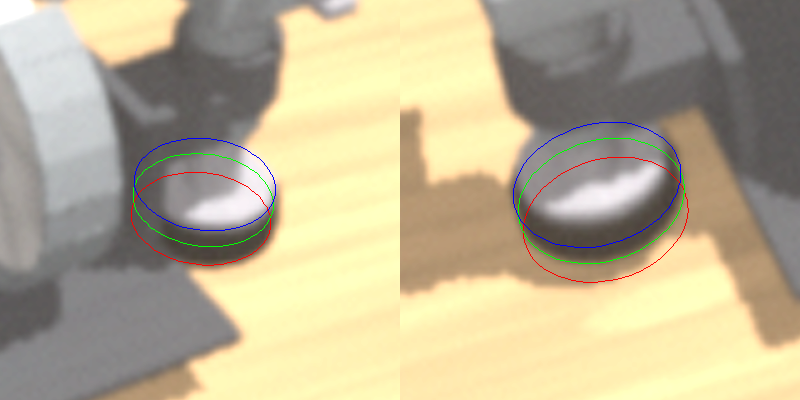

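Request:
move_arm(
  moves=[-0.5,0,0,0,0,0,1,-0.5,0,0,0,0,0,1,0,0.44,-0.302,0,0,0,1,0,0.44,-0.302,0,0,0,1,0,0.44,-0.302,0,0,0,1,0,0.44,-0.302,0,0,0,1,0,0.44,-0.302,0,0,0,1,0,0.44,-0.302,0,0,0,1,0,0.44,-0.302,0,0,0,1,0,0.44,-0.302,0,0,0,1,0,0.44,-0.302,0,0,0,1,0,0.44,-0.302,0,0,0,1,0,0,0,0,0,0,1,0,0,0,0,0,0,1],
)

```text
clock: 1.9
tool_pos: [495.7, -253.4, 291.3]
orientation: [0.86, 1.394, -0.861]
contact_force: [-1.2, -1.5, -0.9]
width: 0.998
```

Run:
```python
from h import *
c=snap('wrist','w1'); snap('top','t1')
s=manip.read_state();print(s);print(R.from_rotvec(s['orientation']).as_matrix().round(3))
print(proj(c,[496,-253,240]))
g=np.hstack([cv2.imread('pics/w1.png')[:,:400],cv2.imread('pics/t1.png')[:,160:]]);cv2.imwrite('pics/z1.png',cv2.convertScaleAbs(g,alpha=1.5,beta=10))
```

```text
{'clock': 2.0, 'joint_positions': array([ 0.47946046,  0.17863688, -0.13941856,  1.77383745,  0.02682282,
        1.19121822, -0.77528274]), 'qvel': array([ 2.61441616e-03, -1.18821964e-03,  4.51964894e-04, -4.48006268e-04,
        1.18049691e-04, -1.46226975e-05, -4.82732413e-03]), 'tau': array([-8.60803854e-01, -6.82321429e+01, -8.10605418e-01, -4.71787798e+01,
       -7.30863540e-02, -4.18532593e-02,  7.79084541e-03]), 'tool_pos': array([ 495.43620608, -254.00744441,  291.37477052]), 'orientation': array([ 0.86139519,  1.39365955, -0.86183999]), 'contact_force': array([ 0.72118165, -0.81440458,  0.23588756]), 'torque': array([0.01212588, 0.00861753, 0.01115303]), 'width': 1.001003380878347}
[[-0.     0.895  0.447]
 [-0.     0.447 -0.895]
 [-1.    -0.    -0.   ]]
(np.float64(285.9861514276523), np.float64(229.28698426435994))
```

View pics/z1.png

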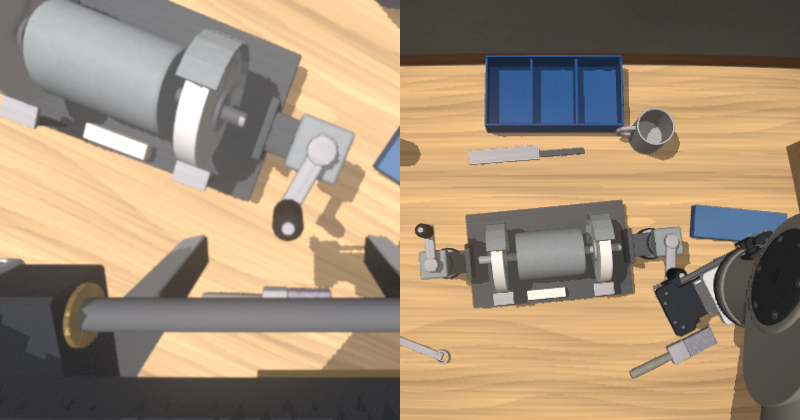

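Run:
```python
from h import *
c=load('w1');t=load('top0')
a=cv2.imread('pics/w1.png')[120:260,240:380];cv2.imwrite('pics/z2.png',cv2.convertScaleAbs(cv2.resize(a,None,fx=4,fy=4,interpolation=2),alpha=1.6,beta=10))
print(onz(c,288.3,229,240),onz(c,321.5,150.5,186),tri((c,321.5,150.5),(t,431.8,241.3)),tri((c,288.3,229),(t,441.3,275.8)))
```

```text
[ 496.94837146 -254.40678549  240.        ] [ 558.01727379 -255.89253005  186.        ] [ 557.07044888 -256.54001575  181.33471433] [ 495.8050092  -254.98343048  235.38385697]
```

View pics/z2.png

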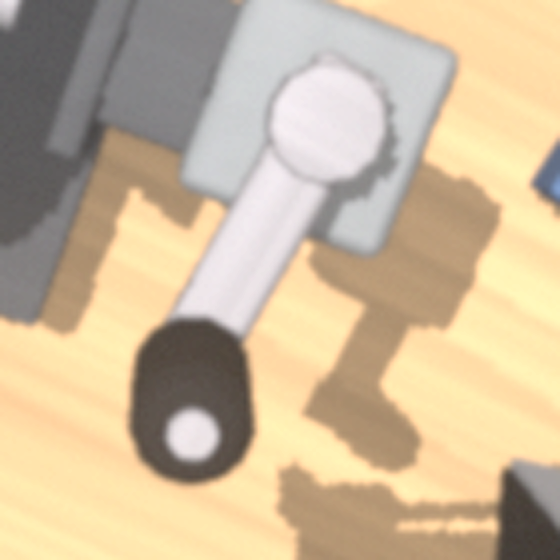

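Request:
move_arm(
  moves=[0.27,0.01,0,0,0,0,1,0.27,0,0,0,0,0,1,0.27,0,0,0,0,0,1,0.27,0,0,0,0,0,1,0,0,0,0,0,0,0.6,0,0,0,0,0,0,0.2,0,0,0,0,0,0,0,0,0,0,0,0,0,0,0,0,0,0,0,0,0,0,0,0,0,0,0,0,0,0,0,0,0,0,0],
)

```text
clock: 3.38
tool_pos: [496.8, -252.7, 210.5]
orientation: [0.86, 1.394, -0.86]
contact_force: [4.8, -8.9, -1.4]
width: 0.292
```

Run:
```python
from h import *
c=snap('wrist','w2'); snap('scene','s2')
s=manip.read_state();print(s['clock'],s['tool_pos'],s['contact_force'],s['torque'],s['width'])
g=np.hstack([cv2.imread('pics/w2.png')[:,160:],cv2.imread('pics/s2.png')[:,:400]]);cv2.imwrite('pics/z3.png',cv2.convertScaleAbs(g,alpha=1.5,beta=10))
```

```text
3.475 [ 496.94304205 -252.98741264  210.54172006] [ 2.7703006  -3.47422088 -1.7758691 ] [-0.67831196 -0.53386698 -0.02051894] 0.2606909294250248
```

View pics/z3.png

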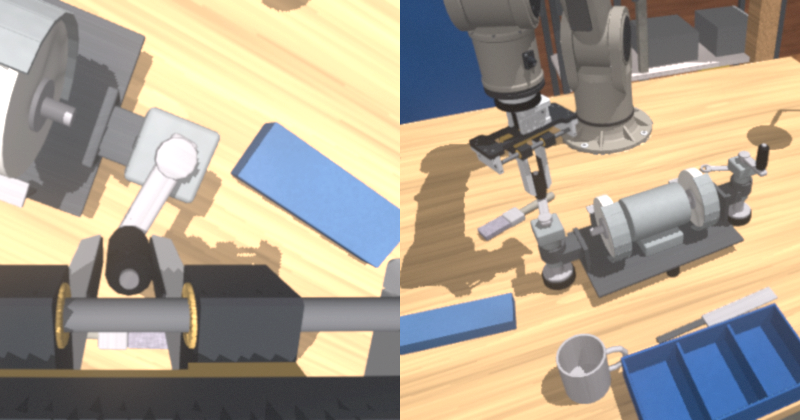

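```bash
cat > plan.py <<'E'
from h import *
def rows(p,ctr,r,th0,th1,n):
    ty=np.array([.8945,.447]);tz=np.array([.447,-.8945]);p=np.array(p,float)[:2].copy();out=[]
    for th in np.linspace(th0,th1,n+1)[1:]:
        d=np.array(ctr)+r*np.array([np.cos(th),np.sin(th)])-p
        a,b=round(d@ty/75,3),round(d@tz/75,3);out+=[0,a,b,0,0,0,0];p+=75*(a*ty+b*tz)
    print(out);print('end',p)
E
python3 - <<'E'
from plan import *
rows([496.9,-253],[556.7,-255.7],59.9,np.radians(177.4),np.radians(177.4)-.6,6)
E
```

```text
[0, np.float64(0.042), np.float64(-0.068), 0, 0, 0, 0, 0, np.float64(0.049), np.float64(-0.063), 0, 0, 0, 0, 0, np.float64(0.055), np.float64(-0.058), 0, 0, 0, 0, 0, np.float64(0.06), np.float64(-0.052), 0, 0, 0, 0, 0, np.float64(0.066), np.float64(-0.046), 0, 0, 0, 0, 0, np.float64(0.069), np.float64(-0.039), 0, 0, 0, 0]
end [ 508.8476875 -219.69745  ]
```

Request:
move_arm(
  moves=[0,0.042,-0.068,0,0,0,0,0,0.049,-0.063,0,0,0,0,0,0.055,-0.058,0,0,0,0,0,0.06,-0.052,0,0,0,0,0,0.066,-0.046,0,0,0,0,0,0.069,-0.039,0,0,0,0],
)

```text
clock: 4.22
tool_pos: [508.9, -220.7, 210.6]
orientation: [0.86, 1.392, -0.862]
contact_force: [4.2, -10.3, -3.8]
width: 0.262
```

```bash
cat > chk.py <<'E'
from h import *
import sys
n=sys.argv[1]
c=snap('wrist','w'+n);d=snap('scene','s'+n)
s=manip.read_state();print(s['clock'],s['tool_pos'],s['contact_force'],s['torque'],s['width'])
q=s['tool_pos'][:2]-np.array([556.7,-255.7]);r=np.hypot(*q);u=q/r;t=np.array([u[1],-u[0]]);f=s['contact_force'][:2]
print('r',r,'th',np.degrees(np.arctan2(q[1],q[0])),'Frad',f@u,'Ftan(cw)',f@t,'joints',s['joint_positions'].round(2))
g=np.hstack([cv2.imread('pics/w%s.png'%n)[:,160:],cv2.imread('pics/s%s.png'%n)[:,:400]]);cv2.imwrite('pics/z_%s.png'%n,cv2.convertScaleAbs(g,alpha=1.5,beta=10))
E
python3 chk.py 3
```

```text
4.325 [ 509.37418493 -220.04252271  210.57949268] [ 7.25174362 -5.69083619 -4.24717875] [-1.29806101 -1.58916301 -0.01386579] 0.2613091279168787
r 59.2552821174298 th 143.00392470066205 Frad -9.216318282183154 Ftan(cw) -0.1813269197068551 joints [ 0.43  0.24 -0.16  1.88  0.05  1.02 -0.86]
```

View pics/z_3.png

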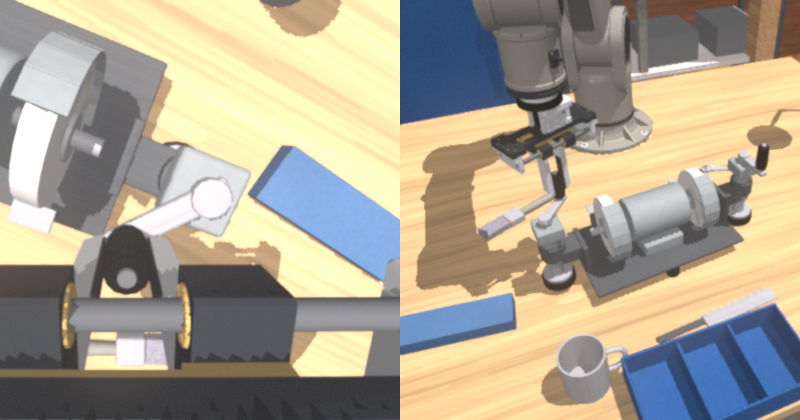

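```bash
sed -i 's/556.7,-255.7/556.8,-256.8/' chk.py; sed -i 's/a,b=round(d@ty\/75,3),round(d@tz\/75,3)/a,b=float(round(d@ty\/75,3)),float(round(d@tz\/75,3))/' plan.py
python3 - <<'E'
from plan import *
rows([508.85,-219.7],[556.8,-256.8],60,np.radians(142.2),np.radians(142.2)-1.2,12)
E
```

```text
[0, 0.078, -0.024, 0, 0, 0, 0, 0, 0.077, -0.023, 0, 0, 0, 0, 0, 0.078, -0.016, 0, 0, 0, 0, 0, 0.08, -0.008, 0, 0, 0, 0, 0, 0.08, 0.0, 0, 0, 0, 0, 0, 0.079, 0.009, 0, 0, 0, 0, 0, 0.079, 0.016, 0, 0, 0, 0, 0, 0.076, 0.023, 0, 0, 0, 0, 0, 0.073, 0.032, 0, 0, 0, 0, 0, 0.071, 0.038, 0, 0, 0, 0, 0, 0.065, 0.046, 0, 0, 0, 0, 0, 0.061, 0.051, 0, 0, 0, 0]
end [ 573.8550875 -199.288675 ]
```

Request:
move_arm(
  moves=[0,0.078,-0.024,0,0,0,0,0,0.077,-0.023,0,0,0,0,0,0.078,-0.016,0,0,0,0,0,0.08,-0.008,0,0,0,0,0,0.08,0.0,0,0,0,0,0,0.079,0.009,0,0,0,0,0,0.079,0.016,0,0,0,0,0,0.076,0.023,0,0,0,0,0,0.073,0.032,0,0,0,0,0,0.071,0.038,0,0,0,0,0,0.065,0.046,0,0,0,0,0,0.061,0.051,0,0,0,0],
)

```text
clock: 5.82
tool_pos: [572.8, -199.1, 210.5]
orientation: [0.86, 1.395, -0.862]
contact_force: [-5.4, -1.6, 4.6]
width: 0.261
```

```bash
python3 chk.py 4
```

```text
5.925 [ 573.42949121 -199.28322672  210.48493301] [-1.84292452 -2.54211529  3.33129413] [-0.6876926   0.39155057 -0.05224384] 0.2640379024433435
r 59.872524465946036 th 73.87413859850035 Frad -2.953962066485461 Ftan(cw) -1.0643444316800945 joints [ 0.37  0.33 -0.17  1.76  0.06  1.06 -0.94]
```

View pics/z_4.png

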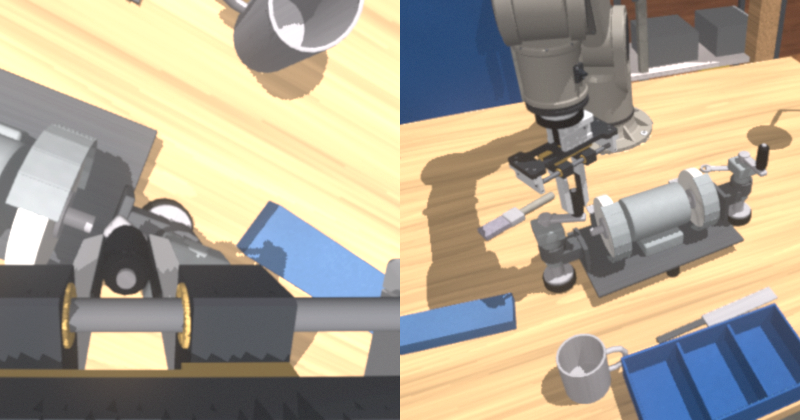

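```bash
cat > foot.py <<'E'
from h import *
import sys
out=[]
for n in sys.argv[1:]:
    s=load(n);b=s['pixels'][:,:,::-1].copy()
    im=cv2.convertScaleAbs(cv2.resize(b,None,fx=5,fy=5,interpolation=cv2.INTER_CUBIC),alpha=1.6,beta=20)
    th=np.linspace(0,2*np.pi,73)
    for z,c in ((0,(0,0,255)),(5,(0,255,255)),(10,(0,255,0)),(15,(255,0,0))):
        pts=np.array([proj(s,[556+34*np.cos(q),-255.5+34*np.sin(q),z]) for q in th])
        cv2.polylines(im,[((pts+.5)*5-.5).astype(int)],True,c,1)
    out.append(im[1180:1480,640:1000])
    # brightness along columns through pad bottom
    g=b.max(2).astype(int)
    for col in (152,156,160,164,168): print(n,col,g[276:296,col])
cv2.imwrite('pics/foot_%s.png'%sys.argv[-1],np.hstack(out))
E
python3 foot.py scene0 s4; python3 -c "
from h import *
s=load('s4')
for z in (0,5,10,15): print(z,[round(max(proj(s,[556+34*np.cos(q),-255.5+34*np.sin(q),z])[1] for q in np.linspace(0,6.28,200)),1)])"
```

```text
scene0 152 [ 91 114 130 126 105  79  56  46  39  36  37  37  45  68  89  98  98  97
 110 143]
scene0 156 [136 139 137 127 104  81  60  45  40  37  39  37  38  52  81  94  96  95
 108 141]
scene0 160 [143 143 136 117  93  72  52  42  39  38  38  39  41  58  81  92  94 108
 138 157]
scene0 164 [137 125 102  85  67  48  41  38  38  37  38  42  59  81  93 105 133 154
 159 164]
scene0 168 [ 92  72  55  44  39  37  37  40  37  41  57  79  96 106 125 148 157 161
 167 176]
s4 152 [ 84  85  91 109 131 140 130 104  75  54  44  41  39  39  41  54  81  96
 115 149]
s4 156 [ 92 110 132 143 145 143 133 111  83  61  46  41  39  41  40  41  59 100
 142 163]
s4 160 [109 135 147 149 150 143 126 102  78  56  43  40  38  39  39  43  61 101
 145 164]
s4 164 [142 148 150 147 139 118  94  71  52  44  40  39  39  40  45  64 100 143
 163 173]
s4 168 [146 138 123 107  89  68  49  43  41  38  40  40  43  62 100 139 161 169
 177 185]
0 [np.float64(293.7)]
5 [np.float64(292.2)]
10 [np.float64(290.6)]
15 [np.float64(289.0)]
```

View pics/foot_s4.png

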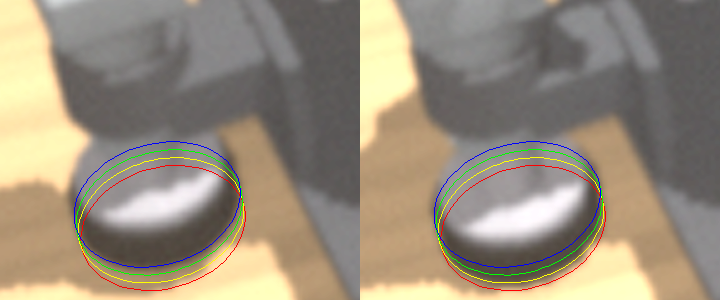

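Run:
```python
from plan import *
rows([573.85,-199.29],[556.8,-256.8],60,np.radians(73.5),np.radians(73.5)-.4,4)
```

```text
[0, 0.056, 0.057, 0, 0, 0, 0, 0, 0.049, 0.063, 0, 0, 0, 0, 0, 0.043, 0.067, 0, 0, 0, 0, 0, 0.037, 0.072, 0, 0, 0, 0]
end [ 594.9441625 -210.4635375]
```

Request:
move_arm(
  moves=[0,0.056,0.057,0,0,0,0,0,0.049,0.063,0,0,0,0,0,0.043,0.067,0,0,0,0,0,0.037,0.072,0,0,0,0],
)

```text
clock: 6.42
tool_pos: [594.0, -209.7, 210.4]
orientation: [0.86, 1.396, -0.861]
contact_force: [-7.4, -0.5, 6.0]
width: 0.26
```

Run:
```python
from plan import *
s=manip.read_state();print(s['clock'],s['tool_pos'],s['contact_force'],s['width'])
q=s['tool_pos'][:2]-np.array([556.8,-256.8]);th=np.arctan2(q[1],q[0]);print(np.hypot(*q),np.degrees(th),'turned',np.radians(176.4)-th)
t=np.array([np.sin(th),-np.cos(th)]);f=s['contact_force'][:2];print('tan',f@t,'rad',f@q/60)
rows([594.94,-210.46],[556.8,-256.8],60,np.radians(50.5),np.radians(50.5)-.2,4)
```

```text
6.425 [ 593.95926316 -209.74867099  210.44213379] [-7.42284924 -0.5387443   6.0284358 ] 0.2602989797849904
59.95530335333655 51.699728090966445 turned 2.1764303229448307
tan -5.491350427228447 rad -5.01960405577748
[0, 0.015, 0.038, 0, 0, 0, 0, 0, 0.014, 0.037, 0, 0, 0, 0, 0, 0.011, 0.039, 0, 0, 0, 0, 0, 0.01, 0.038, 0, 0, 0, 0]
end [ 603.390175 -218.98105 ]
```

Request:
move_arm(
  moves=[0,0.015,0.038,0,0,0,0,0,0.014,0.037,0,0,0,0,0,0.011,0.039,0,0,0,0,0,0.01,0.038,0,0,0,0],
)

```text
clock: 6.92
tool_pos: [602.4, -217.9, 210.4]
orientation: [0.86, 1.396, -0.861]
contact_force: [-6.0, 2.1, 5.7]
width: 0.261
```

```bash
cat > st.py <<'E'
from plan import *
import sys
s=manip.read_state();print(s['clock'],s['tool_pos'],s['contact_force'],s['width'])
q=s['tool_pos'][:2]-np.array([556.8,-256.8]);th=np.arctan2(q[1],q[0]);print(np.hypot(*q),np.degrees(th),'turned',np.radians(176.4)-th)
t=np.array([np.sin(th),-np.cos(th)]);f=s['contact_force'][:2];print('tan',f@t,'rad',f@q/60)
p=[float(sys.argv[1]),float(sys.argv[2])];d=float(sys.argv[3]);n=int(sys.argv[4])
t0=np.arctan2(p[1]+256.8,p[0]-556.8)
rows(p,[556.8,-256.8],60,t0,t0-d,n)
E
python3 st.py 603.39 -218.98 .2 4; python3 chk.py 5; python3 foot.py s4 s5
```

```text
6.925 [ 602.44398213 -217.8942978   210.43711487] [-5.97308425  2.05284234  5.69114035] 0.26091838225289865
59.975217952810304 40.443380724060106 turned 2.3728906462455406
tan -5.437027951905858 rad -3.2128012997722526
[0, 0.008, 0.039, 0, 0, 0, 0, 0, 0.005, 0.04, 0, 0, 0, 0, 0, 0.004, 0.04, 0, 0, 0, 0, 0, 0.002, 0.04, 0, 0, 0, 0]
end [ 609.9951375 -229.0099375]
7.025 [ 602.67331578 -218.21731202  210.49703702] [-3.89784916  0.42720142  4.19815418] [0.20208307 0.98625582 0.00443153] 0.262890838983435
r 59.94151243545837 th 40.06619794070313 Frad -2.7080512259524125 Ftan(cw) -2.8358751214171893 joints [ 0.37  0.38 -0.17  1.68  0.07  1.08 -0.92]
s4 152 [ 84  85  91 109 131 140 130 104  75  54  44  41  39  39  41  54  81  96
 115 149]
s4 156 [ 92 110 132 143 145 143 133 111  83  61  46  41  39  41  40  41  59 100
 142 163]
s4 160 [109 135 147 149 150 143 126 102  78  56  43  40  38  39  39  43  61 101
 145 164]
s4 164 [142 148 150 147 139 118  94  71  52  44  40  39  39  40  45  64 100 143
 163 173]
s4 168 [146 138 123 107  89  68  49  43  41  38  40  40  43  62 100 139 161 169
 177 185]
s5 152 [ 84  85  86  87  94 104 107  99  87  70  50  40  41  40  39  40  54  84
 110 145]
s5 156 [ 89  92 111 134 145 146 142 124 100  79  61  46  41  40  42  39  42  59
 102 148]
s5 160 [ 92 111 135 148 150 150 145 127 103  78  57  45  40  39  39  40  46  87
 141 166]
s5 164 [123 144 151 150 149 141 122  97  71  53  43  41  39  39  40  47  85 139
 165 173]
s5 168 [147 147 141 127 109  92  70  50  43  40  41  39  40  45  79 130 160 170
 178 186]
```

View pics/foot_s5.png

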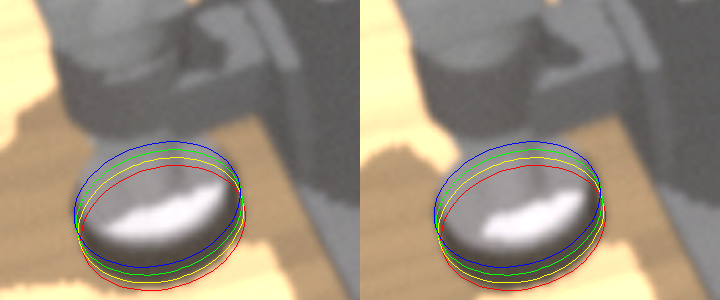

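Request:
move_arm(
  moves=[0,0.008,0.039,0,0,0,0,0,0.005,0.04,0,0,0,0,0,0.004,0.04,0,0,0,0,0,0.002,0.04,0,0,0,0],
)

```text
clock: 7.52
tool_pos: [609.3, -227.7, 210.5]
orientation: [0.861, 1.396, -0.86]
contact_force: [-5.3, 3.4, 5.2]
width: 0.258
```

```bash
python3 st.py 609.995 -229.01 .2 4
```

```text
7.525 [ 609.29409984 -227.66768089  210.50981758] [-5.27895079  3.42341274  5.21047454] 0.2581759259336717
60.03601032217333 29.02868396066128 turned 2.57211468788359
tan -5.554950226419119 rad -2.956363621872097
[0, -0.001, 0.04, 0, 0, 0, 0, 0, -0.002, 0.04, 0, 0, 0, 0, 0, -0.004, 0.04, 0, 0, 0, 0, 0, -0.006, 0.039, 0, 0, 0, 0]
end [ 614.4533375 -240.1127375]
```

Request:
move_arm(
  moves=[0,-0.001,0.04,0,0,0,0,0,-0.002,0.04,0,0,0,0,0,-0.004,0.04,0,0,0,0,0,-0.006,0.039,0,0,0,0],
)

```text
clock: 8.02
tool_pos: [614.0, -238.4, 210.5]
orientation: [0.861, 1.396, -0.859]
contact_force: [-4.2, 4.9, 4.3]
width: 0.263
```

```bash
python3 st.py 614.45 -240.11 .2 4
```

```text
8.025 [ 613.98622853 -238.43595635  210.4954625 ] [-4.16085374  4.92996666  4.27671935] 0.26323924804156107
60.06249106524142 17.80322827088046 turned 2.7680358497069966
tan -5.96605790977522 rad -2.4568234936902877
[0, -0.008, 0.039, 0, 0, 0, 0, 0, -0.011, 0.039, 0, 0, 0, 0, 0, -0.012, 0.038, 0, 0, 0, 0, 0, -0.014, 0.037, 0, 0, 0, 0]
end [ 616.5603875 -251.8830125]
```

Request:
move_arm(
  moves=[0,-0.008,0.039,0,0,0,0,0,-0.011,0.039,0,0,0,0,0,-0.012,0.038,0,0,0,0,0,-0.014,0.037,0,0,0,0],
)

```text
clock: 8.52
tool_pos: [616.4, -249.6, 210.5]
orientation: [0.861, 1.396, -0.858]
contact_force: [-2.5, 7.3, 4.7]
width: 0.262
```

```bash
python3 st.py 616.56 -251.88 .2 4;python3 chk.py 6; python3 foot.py s5 s6
```

```text
8.525 [ 616.4197331  -249.63609943  210.51932467] [-2.49547541  7.33964875  4.69123058] 0.2624853288263794
60.04859736900657 6.8518042180845535 turned 2.9591742572103867
tan -7.584943810261248 rad -1.6033177305644244
[0, -0.015, 0.037, 0, 0, 0, 0, 0, -0.018, 0.036, 0, 0, 0, 0, 0, -0.019, 0.035, 0, 0, 0, 0, 0, -0.021, 0.034, 0, 0, 0, 0]
end [ 616.4231625 -263.85375  ]
8.625 [ 616.49574323 -250.02935436  210.50802668] [-2.33144226  4.84306363  3.7897043 ] [1.17688484 0.48646937 0.01178555] 0.2600408538928296
r 60.07847703208739 th 6.470791542396277 Frad -1.7707924092039078 Ftan(cw) -5.074956416871516 joints [ 0.4   0.42 -0.15  1.62  0.07  1.1  -0.87]
s5 152 [ 84  85  86  87  94 104 107  99  87  70  50  40  41  40  39  40  54  84
 110 145]
s5 156 [ 89  92 111 134 145 146 142 124 100  79  61  46  41  40  42  39  42  59
 102 148]
s5 160 [ 92 111 135 148 150 150 145 127 103  78  57  45  40  39  39  40  46  87
 141 166]
s5 164 [123 144 151 150 149 141 122  97  71  53  43  41  39  39  40  47  85 139
 165 173]
s5 168 [147 147 141 127 109  92  70  50  43  40  41  39  40  45  79 130 160 170
 178 186]
s6 152 [ 84  85  86  89 106 129 143 142 126  99  69  52  42  40  42  40  43  64
 107 150]
s6 156 [ 89  88  92 112 135 145 148 144 133 110  80  59  47  42  42  42  42  49
  89 144]
s6 160 [ 89  97 114 136 148 150 149 143 125 100  74  54  43  42  41  41  43  68
 119 155]
s6 164 [ 98 126 145 150 150 150 140 121  98  72  53  43  41  40  41  42  62 109
 149 169]
s6 168 [144 148 148 144 132 112  88  66  50  43  42  41  42  42  52  91 135 163
 176 186]
```

View pics/foot_s6.png

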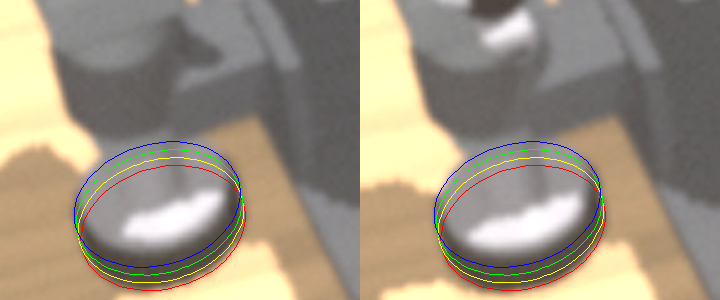

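View pics/z_6.png

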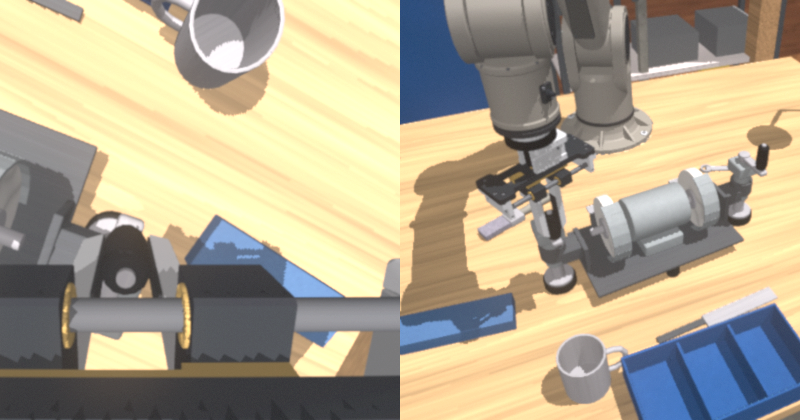

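Request:
move_arm(
  moves=[0,-0.015,0.037,0,0,0,0,0,-0.018,0.036,0,0,0,0,0,-0.019,0.035,0,0,0,0,0,-0.021,0.034,0,0,0,0],
)

```text
clock: 9.12
tool_pos: [616.7, -261.0, 210.5]
orientation: [0.861, 1.396, -0.857]
contact_force: [-0.7, 9.0, 3.8]
width: 0.261
```

```bash
python3 st.py 616.42 -263.85 .2 4
```

```text
9.125 [ 616.74957226 -261.01419182  210.52686913] [-0.65371922  9.04863443  3.7989245 ] 0.2614988724809225
60.097509324236 -4.021027276514951 turned 3.148940965805684
tan -8.980519678636403 rad -1.2887144845650687
[0, -0.023, 0.033, 0, 0, 0, 0, 0, -0.025, 0.031, 0, 0, 0, 0, 0, -0.026, 0.031, 0, 0, 0, 0, 0, -0.027, 0.029, 0, 0, 0, 0]
end [ 613.8012625 -275.554875 ]
```

Request:
move_arm(
  moves=[0,-0.023,0.033,0,0,0,0,0,-0.025,0.031,0,0,0,0,0,-0.026,0.031,0,0,0,0,0,-0.027,0.029,0,0,0,0],
)

```text
clock: 9.62
tool_pos: [614.8, -272.2, 210.6]
orientation: [0.861, 1.395, -0.856]
contact_force: [3.7, 9.3, 1.0]
width: 0.26
```

```bash
python3 st.py 613.8 -275.555 .15 3; python3 chk.py 7; python3 foot.py s6 s7
```

```text
9.625 [ 614.83563465 -272.23756286  210.56137676] [3.68189812 9.25624616 1.04690364] 0.26007614280595603
60.05375288795458 -14.895827474481317 turned 3.338742034756728
tan -9.891665803015576 rad 1.1797902019443578
[0, -0.029, 0.028, 0, 0, 0, 0, 0, -0.03, 0.026, 0, 0, 0, 0, 0, -0.032, 0.024, 0, 0, 0, 0]
end [ 610.3099875 -283.8386   ]
9.725 [ 614.7571711  -272.71087813  210.56794939] [3.29271481 6.8422688  1.84534362] [ 1.87817988 -0.82186565  0.03316251] 0.2603147562239268
r 60.1014951951858 th -15.351116894018016 Frad 1.3638584283423016 Ftan(cw) -7.469839584223193 joints [ 0.43  0.43 -0.15  1.61  0.07  1.11 -0.84]
s6 152 [ 84  85  86  89 106 129 143 142 126  99  69  52  42  40  42  40  43  64
 107 150]
s6 156 [ 89  88  92 112 135 145 148 144 133 110  80  59  47  42  42  42  42  49
  89 144]
s6 160 [ 89  97 114 136 148 150 149 143 125 100  74  54  43  42  41  41  43  68
 119 155]
s6 164 [ 98 126 145 150 150 150 140 121  98  72  53  43  41  40  41  42  62 109
 149 169]
s6 168 [144 148 148 144 132 112  88  66  50  43  42  41  42  42  52  91 135 163
 176 186]
s7 152 [ 84  83  85  85  90 108 131 144 139 114  78  52  42  40  41  40  44  64
 106 149]
s7 156 [ 88  88  88  96 122 141 145 145 140 120  88  60  46  42  40  40  42  47
  89 142]
s7 160 [ 87  94 117 138 149 149 148 145 136 112  79  56  44  40  39  38  41  57
 102 147]
s7 164 [ 94 120 141 147 149 149 145 133 107  75  53  45  41  41  39  41  55  99
 145 167]
s7 168 [132 144 147 146 138 122  97  70  51  43  42  42  40  43  52  88 135 162
 174 184]
```

View pics/foot_s7.png

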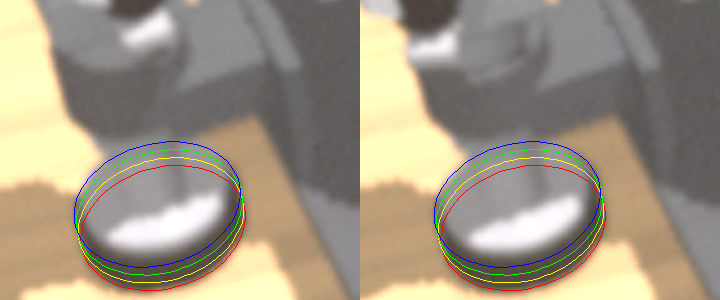

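Request:
move_arm(
  moves=[0,-0.029,0.028,0,0,0,0,0,-0.03,0.026,0,0,0,0,0,-0.032,0.024,0,0,0,0],
)

```text
clock: 10.1
tool_pos: [612.1, -280.4, 210.6]
orientation: [0.862, 1.394, -0.855]
contact_force: [8.3, 9.5, -0.9]
width: 0.262
```

```bash
python3 st.py 610.3 -283.84 .1 2
```

```text
10.1 [ 612.05649153 -280.35565841  210.60479138] [ 8.34471994  9.46504994 -0.89668894] 0.26170603558961275
60.06786911015101 -23.08839013677843 turned 3.4817292273897653
tan -11.979296663990576 rad 3.9690743895472247
[0, -0.032, 0.024, 0, 0, 0, 0, 0, -0.034, 0.021, 0, 0, 0, 0]
end [ 607.38085   -289.0715875]
```

Request:
move_arm(
  moves=[0,0.032,-0.024,0,0,0,0,0,0,0,0,0,0,0,0,0,0,0,0,0,0.6,0,0,0,0,0,0,0.6,0,0,0,0,0,0,0.6,0,0,0,0,0,0,0.6],
)

```text
clock: 10.85
tool_pos: [611.3, -280.8, 210.4]
orientation: [0.861, 1.394, -0.861]
contact_force: [0.2, 0.7, 0.1]
width: 0.597
```

```bash
python3 chk.py 8; python3 foot.py s7 s8|grep s8
```

```text
10.95 [ 611.43931684 -280.73168235  210.47768219] [-0.18992779  0.77948759 -0.02416485] [ 0.01926185 -0.02550699  0.01280189] 0.5976635933414538
r 59.65048503677219 th -23.653120996550218 Frad -0.4867013903583896 Ftan(cw) -0.6378050057925666 joints [ 0.44  0.43 -0.14  1.61  0.07  1.11 -0.83]
s8 152 [ 83  83  85  85  90 107 131 144 140 116  80  53  44  40  40  39  43  63
s8 156 [ 87  88  87  96 122 140 144 146 141 125  95  66  47  42  39  41  40  49
s8 160 [ 86  90 104 126 142 148 147 146 139 117  81  55  45  39  40  40  41  57
s8 164 [ 87 110 133 145 149 149 147 137 113  81  55  46  42  41  41  41  54  98
s8 168 [122 141 146 146 141 126 100  70  52  44  40  42  40  41  52  89 135 162
```

View pics/z_8.png

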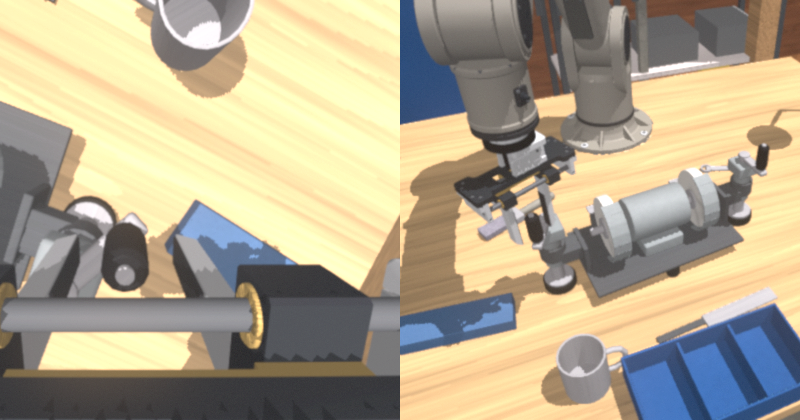

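Released; the knob stands free between the open jaws (wrist view, cap at about (284,272)). I'll lift clear and check where the knobs are.

Request:
move_arm(
  moves=[-0.3,0,0,0,0,0,0.6,-0.4,0,0,0,0,0,0.6,-0.4,0,0,0,0,0,0.6,0,-0.3,0.3,0,0,0,0.6,0,-0.4,0.4,0,0,0,0.6,0,-0.4,0.4,0,0,0,0.6,0,-0.4,0.4,0,0,0,0.6,0,-0.4,0.4,0,0,0,0.6,0,-0.4,0.4,0,0,0,0.6,0,0,0,0,0,0,0.6,0,0,0,0,0,0,0.6],
)

```text
clock: 12.32
tool_pos: [534.9, -511.6, 292.8]
orientation: [0.861, 1.394, -0.86]
contact_force: [0.2, 0.4, -0.7]
width: 0.604
```

```bash
python3 chk.py 9
python3 - <<'E'
from h import *
snap('top','t9'); a=cv2.imread('pics/t9.png');b=cv2.imread('pics/s9.png')
f=lambda im,x,y,w,h:cv2.resize(im[y:y+h,x:x+w],(400,300),interpolation=cv2.INTER_CUBIC)
g=np.vstack([np.hstack([f(a,160,205,100,75),f(a,375,195,100,75)]),np.hstack([f(b,290,130,120,90),f(b,80,160,160,120)])])
cv2.imwrite('pics/z9.png',cv2.convertScaleAbs(g,alpha=1.6,beta=15))
E
python3 foot.py s8 s9|grep s9
```

```text
12.425 [ 535.42557035 -510.89244268  293.06199264] [-0.41244787  0.26618682 -0.409659  ] [0.02764078 0.08202001 0.01529147] 0.6000473805842809
r 254.98987366233862 th -94.80843941965514 Frad -0.23067669603783778 Ftan(cw) 0.4333092798629649 joints [ 0.72  0.49 -0.06  1.34  0.03  1.32 -0.45]
s9 152 [ 79  80  82  80  86 102 126 136 133 110  77  52  43  41  38  39  42  62
s9 156 [ 83  84  83  92 117 134 138 139 135 119  91  62  45  41  39  39  40  46
s9 160 [ 82  86 100 121 136 141 141 140 133 111  77  52  41  40  38  38  39  55
s9 164 [ 84 104 126 139 142 142 142 131 109  78  52  41  37  39  37  39  54  93
s9 168 [117 136 141 140 136 121  95  68  49  43  37  39  38  39  47  85 129 154
```

View pics/z9.png

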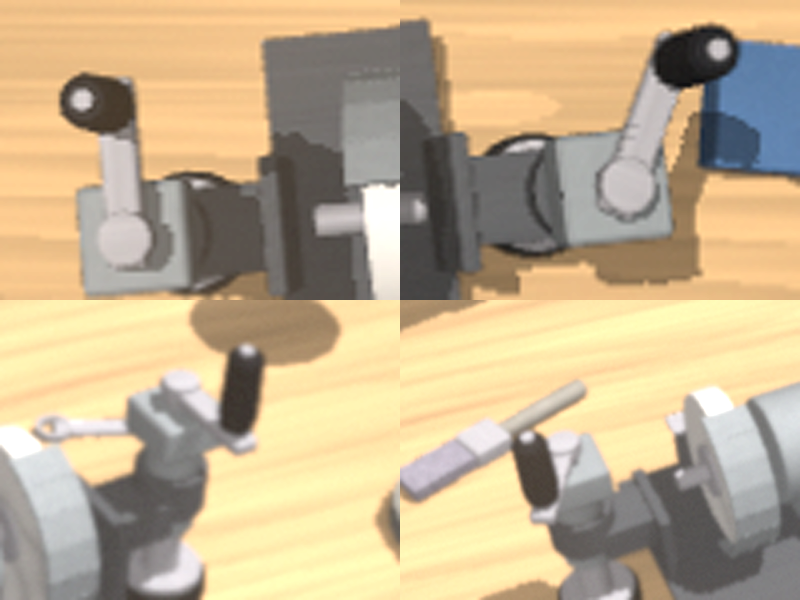

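View pics/foot_s9.png

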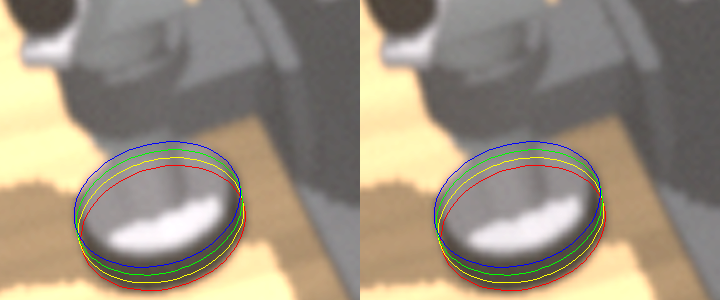

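Run:
```python
from h import *
t=load('t9');k=onz(t,454.5,207,240);h=onz(t,375+(627-400)/4,195+187/4,186);k0=onz(t,441.3,275.8,240)
a=lambda p:np.arctan2(p[1]-h[1],p[0]-h[0])
print(k,h,np.degrees(a(k)),'turned',a(k0)%(2*np.pi)-a(k))
manip.job_done()
```

```text
[ 612.6192197  -279.40245042  240.        ] [ 555.09740414 -255.07889721  186.        ] -22.921454925250547 turned 3.5130171828214927
the job is handed in; nothing more can be done
```

The raised leg, the one at the grinder's right-hand end near (557, -256) mm, is now wound down onto the bench, and the job is handed in. I gripped its knob, carried it clockwise at a fixed tool yaw for about 3.5 rad, then opened the jaws and lifted clear at about 12.4 s.

**Stiffness:** The force along the knob's path stayed at about 5.5 N until roughly 2.8 rad, then rose to about 12 N at 3.48 rad. That puts the stop about 0.55–0.65 rad past touching, or roughly 3 mm of squash.

**After letting go:**
- **Crank position:** The top view puts the knob at -22.9°, a turn of 3.51 rad. The arm's last reading while turning was -23.1°, so any back-off was too small to see.
- **Foot:** The lower edge of the rubber pad stopped moving in the scene images while the foot plate kept sinking, so it is pressed on the bench.
- **Other leg:** Its knob looks unchanged before and after, in both the top and scene views.

**Uncertainty:** The images can't measure the squash finely, because 1 mm is only about 0.3 pixel. The squash figure therefore comes from the force and angle readings. The force slope while squashing came out nearer 9 N/rad than the stated 12, so the exact touching point is uncertain by about 0.15 rad. The stop is still well inside both limits.

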